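Seat the tube rack on the shaker and lock it with the two-stage lever

ROBOT

A 7-joint arm with a two-finger parallel gripper is mounted at the origin on a cart in front of the work surface, level with it; the furniture and walls round the work are solid. World frame = base frame: x ahead of the robot, y to its left, z up, the work surface at z = 0. Lengths are in mm, angles in rad, forces in N, time in s.
With the tool pointing down it reaches from about 400 to 900 mm from the base axis. Payload 5.5 kg.
Tool frame: the origin (TCP) lies midway between the tips of the shut fingers; the grasp point (between the pads) lies 19 mm behind it; z points along the fingers, y is the line along which they close (so a half turn about z gives the same grasp; the last joint's range is limited). The gripper opens to 85 mm and grips with 20 to 120 N. Pads are 22 mm wide; open, the fingers measure 114 mm over their backs; the gripper's body (76 mm by 85 mm) begins 54 mm behind the grasp point. The pads swing forward as they close: fully open they stand 13 mm farther back than shut.
Start: joints at [-1.014, 0.501, -0.427, 1.55, 0.221, 1.138, -0.21], TCP at [188.196, 622.159, 231.31] pointing down, gripper open.
Joint ranges: [-2.88, 2.88], [-0.31, 2.03], [-1.54, 1.56], [0.2, 2.42], [-1.41, 4.55], [0.19, 2.02], [-2.57, 2.57]. Speed limits (rad/s): [2.57, 2.57, 3.14, 3.14, 3.14, 3.14, 3.14].

INTERFACE

Orientations are given as a unit quaternion [w, x, y, z].
In Python, from cell import status, optics, robot gives the robot as it stands.
- The arm moves only by the shell command python3 -m pendant 'ROWS' [OPENING] [FORCE]. ROWS is text: rows parted by semicolons, each of 6 numbers parted by spaces: the shift along the tool's x, y, z normalised to -1 to 1, where 1 is 150 mm, then the turn, a rotation vector about the tool's x, y, z normalised to -1 to 1, where 1 is 180 degrees. A call has 1 to 5 rows; each row is the pose to reach, as a shift and turn from the pose commanded when the call began, along the tool's axes at that moment, turning the shorter way round; what a row does not reach only later rows make up. A row lasts 1/12 s, in which the tool goes at most 41.7 mm and 7.16 degrees, less where a joint would pass 70% of its speed; a pose out of reach is approached as far as the arm can. A call with a number of a shift or a turn outside -1 to 1 is refused whole. A call with a gripper value outside its range is refused whole. OPENING is the opening, from 0 (shut) to 1 (fully open), set as the call begins (- or left out, the last holds). The fingers move at their own pace and stop on an object; FORCE is the grip in N (left out, the last holds). Time passes only in rows, so rows that repeat a pose let the fingers close. It gives the time, the measured TCP pose, the force, the opening and the grip force at its end, in the units of the state.
- status.state(): the state, without advancing time (a new reading comes with each control period).
- optics.read_camera(name): name is "scene" or "top" or "wrist"; returns a dict with "image" (480x640x3 uint8, red, green, blue), "fx", "fy", "cx", "cy" (pixels), "k1" (the pictures are not rectified: a ray, as slopes to the right and down, at radius r is drawn at 1 + k1 r^2 times it, then the intrinsics apply), "extrinsics" (4x4, takes a point from world to camera coordinates). Camera axes: x right, y down, z forward; pixel columns grow to the right and rows downward; lengths in mm; the calibration is good to about 2 mm. A picture is of the moment at which its call begins. There is no depth.
- robot.hand_in(): hands the job in; it is judged then, once.
Trained networks look in the newest picture that a camera, given by its name, has taken for a name from the list of things; names that differ only in an ending like _2 or _b are one class to them, and where a whole thing is asked for, a point or a joint stands for the part that bears it (a point fixed in the world has none). Each returns a list of dicts, best first, with "p" (0 to 1); they miss things now and then, are a little off and sometimes report something else, mostly with a low value. They report only what shows in the picture. A call takes as long as a camera call. They do not tell look-alikes from the thing itself.
- optics.silhouettes(camera, label): "region" (480x640 bool, what is visible of it) and "box" ([centre column, centre row, width, height] in pixels, round what is visible of it).
The state is a dict: "time_s": time; "qpos": joint angles; "joint_vel": joint speeds; "joint_efforts": joint torques, N m; "ee_pos": TCP position; "eef_rot": TCP orientation; "wrist_force": force on the tool from outside, world axes, zero at the start; "ft_torque": the same for the moment, N m; "opening": finger opening in mm; "finger_force": force on a finger pad.
Only numpy, scipy, OpenCV 4.12 (cv2) and the standard library are available. Lean on these libraries where they do the work, as an engineer would, in place of code of your own. Each camera call takes 0.05 s, during which the arm holds its last target. There are 200 camera calls.

TASK

With the fingertips only, push the white tube rack along the shaker's deck until it is fully home against the back fence, then push the black slide lever beside it past its first detent all the way to its second, last stop, so that the steel bolt locks the rack in. Push gently and do not grip or lift the rack or the lever; leave everything else where it stands.

Things in the scene. Friction and masses are not known exactly. Their poses are not given: they have to be found in the camera images.
- shaker: White bench shaker, fixed, with an aluminium deck whose top is 70 mm above the origin. Origin at bench height under the middle of the rack lane. x points from the front panel (robot's side) to the back fence, y to the left, z up. Deck from x = -115 to +100 mm, y = -200 to +85 mm. The lane runs along x between two rails (inner faces at y = +-63.5 mm, 10 mm tall).
- rack: White microtube rack, 90 (x) x 120 (y) mm, walls 38 mm high (47 with the tube caps), 0.2 to 0.3 kg, loose on the deck between the rails (3.5 mm of play each side). Origin at the centre of its underside, x as the shaker's x. Starts 35 to 58 mm short of the fence; slides home when pushed along x, low on its front wall.
- rack_home (a point): Where the rack's origin comes when it is fully home: on the deck, shaker frame (40, 0, 70) mm, shaker's axes. The back fence's face is 45 mm beyond it in x (shaker x = +85 mm); the fence is 26 mm tall.
- lever_grip (a point): Middle of the lever's upright black paddle, 26 (x) x 12 (y) x 36 mm tall, 24 mm above the housing's top, at shaker x = -14, z = 128 mm. Has the shaker's axes and slides along its +y (left, towards the lane). Below it is a steel bolt, 11 mm thick, that comes out across the lane 19 mm above the deck, 3.5 mm in front of a rack that is home (else it hits the rack's side).
- housing (a point): Centre of the top of the grey bolt housing right of the lane, in which the lever slides along a slot: 50 (x) x 117 (y) mm, top 34 mm above the deck, 104 mm above the bench; shaker's axes, centre at shaker (-14, -136.5, 104) mm.
- lever (a joint): Lever travel in m: 0 = open (right end, lever at shaker y = -160 mm, bolt drawn back), 0.0245 = first detent (bolt half out), 0.050 = second, last stop (hard end, bolt fully out). A spring detent holds it at all three: 6 to 8 N to leave one; past half way (about 12, then 37 mm) it snaps to the next place and stays. Starts near 0.
- reagent: Bystander, to be left alone: clear reagent bottle, white cap, 45 mm across, 118 mm tall, standing on the bench to the right of the shaker. Origin at the centre of its underside.
- squeeze: Bystander, to be left alone: white squeeze bottle, 43 mm across, 125 mm tall, standing on the bench to the left of the shaker. Origin at the centre of its underside.
- drop_bottle: Bystander, to be left alone: brown dropper bottle, 31 mm across, 72 mm tall, standing on the shaker's deck (z 70 mm) behind the bolt housing. Origin at the centre of its underside.
- wash: Bystander, to be left alone: blue wash bottle, 51 mm across, 105 mm tall, on the bench at the left. Origin at the centre of its underside.
- tube_stand: Bystander, to be left alone: empty green tube stand, 50x85x55 mm, on the bench at the left. Origin at the centre of its underside.
- pen: Bystander, to be left alone: marker pen lying near the front edge of the bench, 134 mm long, 13 mm thick. Origin at the centre of its underside. Its long side is along its y.
- tube_lying: Bystander, to be left alone: small microtube lying on the bench, 41 mm long. Origin at the centre of its underside. Its long side is along its y.
- dish: Bystander, to be left alone: flat round dish, 91 mm across, 15 mm tall, lying on the bench at the right. Origin at the centre of its underside.
There are look-alikes about, which are no part of the job. There is more than one size of the rack; the one meant has the size given above.

How it is judged (in metres and radians):
On the way, in this order (a step that is already met when the one before it is completed fails the run):
1. the rack is home against the back fence, bolt still open (x of rack in the frame of shaker above 0.0365 m and z of rack in the frame of shaker below 0.075 m and angle between the x axis of rack and the x axis of shaker, either way round below 0.05 rad and angle between rack's own z axis and vertical below 0.06 rad and value of joint lever below 0.015 m), for 0.2 s.
2. the lever is at its second stop (value of joint lever above 0.046 m), for 0.2 s.
At the end, for the whole second after the job is handed in: The rack stands flat on the deck, square with the shaker within 0.05 rad, within 3.5 mm of the back fence, at rest, and the lever is within 4 mm of its second stop (x of rack in the frame of shaker above 0.0365 m and z of rack in the frame of shaker below 0.075 m and angle between the x axis of rack and the x axis of shaker, either way round below 0.05 rad and angle between rack's own z axis and vertical below 0.06 rad and value of joint lever above 0.046 m and linear speed of rack below 0.01 m/s); the robot touches nothing.
It fails at once if the rack is lifted or tipped off the deck (z of rack in the frame of shaker above 0.082 m or angle between rack's own z axis and vertical above 0.25 rad).
It fails at once if the lever is gripped or forced (over 32 N from the fingers) (contact force between the fingers and lever above 32 N).
It fails at once if the rack is gripped or shoved hard (over 32 N from the fingers) (contact force between the fingers and rack above 32 N).
It fails at once if a bystander is moved by more than 25 mm (distance of any of reagent, squeeze, drop_bottle, wash, tube_stand, pen, tube_lying, dish from where it was at the start of the episode above 0.025 m).
It also fails if it takes over 42 s, if anything falls off the work surface, if the arm or the gripper's body presses on something with over 40 N, if the wrist force passes 120 N, or if a joint passes its speed limit or range.

## Working session

There is one attempt and no reset: what is moved stays moved. The work goes in short steps, Python scripts to look and compute and a shell command to move; the robot and the scene stay as the last step left them, time stands still between calls to the robot, and variables do not carry over. Pictures are saved under pics/ and viewed, at most 10 in all, crops included, and the job is handed in when it is done.

```bash
mkdir -p pics; ls; python3 - <<'E'
from cell import status, optics
import cv2, numpy as np
print(status.state())
for n in ("scene","top"):
    c=optics.read_camera(n); cv2.imwrite(f"pics/{n}0.png",c["image"][:,:,::-1])
    print(n,c["fx"],c["fy"],c["cx"],c["cy"],c["k1"],np.round(c["extrinsics"],3).tolist())
    for l in ("rack","lever_grip","housing","shaker","drop_bottle"):
        for d in optics.silhouettes(n,l)[:3]: print(l,round(d["p"],2),np.round(d["box"]))
E
```

```text
pics
{'time_s': 0.0, 'qpos': array([-1.01378001,  0.50183005, -0.42676712,  1.55149264,  0.22081898,
        1.1382925 , -0.21032577]), 'joint_vel': array([ 0.00031345, -0.00055543, -0.0011786 ,  0.00068923,  0.00128031,
        0.0004561 ,  0.00186695]), 'joint_efforts': array([ 1.07720400e-03, -5.69538760e+01, -5.81537917e+00, -2.80930316e+01,
        1.08203210e-02,  1.22210200e-02, -1.16988301e-05]), 'ee_pos': array([188.10021402, 621.4443957 , 230.25064413]), 'eef_rot': array([-1.58608260e-04,  1.46368155e-01,  9.89229700e-01, -9.68999018e-04]), 'wrist_force': array([ 0.20096331, -0.61949619, -0.27780875]), 'ft_torque': array([-0.02996967,  0.02181579, -0.01236005]), 'finger_force': 0.0, 'opening': 85.3761787572283}
scene 571.1693977773228 571.1693977773228 322.85053576504066 241.353012713432 0.02076252415149116 [[-0.46, -0.888, -0.002, 353.1], [-0.479, 0.25, -0.841, 324.977], [0.748, -0.386, -0.541, 1108.203], [0.0, 0.0, 0.0, 1.0]]
rack 0.89 [318. 248.  59.  41.]
rack 0.81 [264. 312.  37.  37.]
rack 0.64 [323. 324.  40.  37.]
lever_grip 0.67 [486. 257.  16.  22.]
housing 0.63 [337. 258. 133.  90.]
housing 0.35 [162. 289.  31.  27.]
shaker 0.61 [337. 258. 136.  87.]
drop_bottle 0.61 [357. 214.  16.  26.]
top 476.4037446379389 476.4037446379389 316.67915378331793 248.76427772773667 -0.1302944978748545 [[0.024, -0.999, 0.021, 80.311], [-0.997, -0.026, -0.071, 518.336], [0.071, -0.019, -0.997, 1284.502], [0.0, 0.0, 0.0, 1.0]]
rack 0.82 [308. 229.  49.  37.]
rack 0.73 [238. 262.  23.  32.]
rack 0.72 [276. 301.  37.  33.]
lever_grip 0.75 [355. 231.  40.   8.]
housing 0.62 [330. 229. 112.  84.]
shaker 0.88 [330. 229. 110.  85.]
drop_bottle 0.66 [364. 198.  16.  19.]
drop_bottle 0.65 [471. 292.  30.  32.]
```

View pics/top0.png

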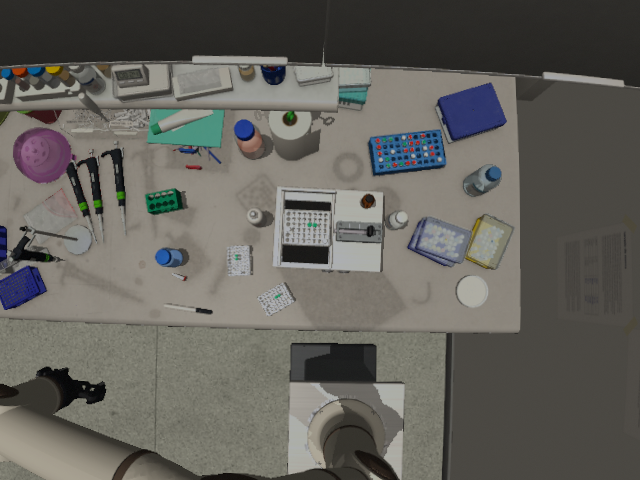

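View pics/scene0.png

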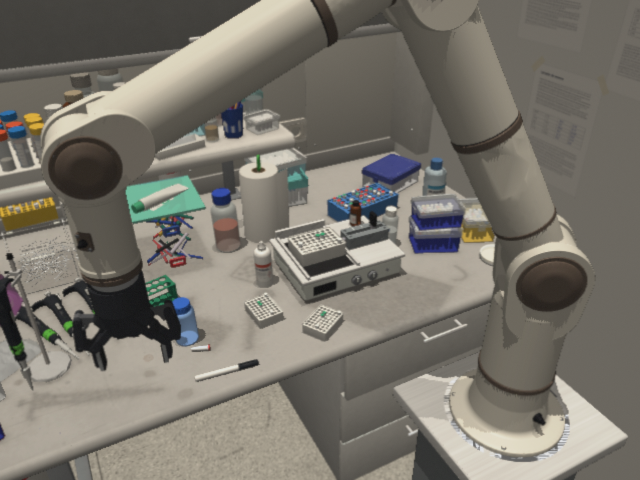

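```bash
python3 - <<'E'
import cv2
i=cv2.imread("pics/top0.png")[170:295,250:410]; cv2.imwrite("pics/topcrop.png",cv2.resize(i,None,fx=5,fy=4.8 and 5,interpolation=2)[:600])
E
```

```text
(no output)
```

View pics/topcrop.png

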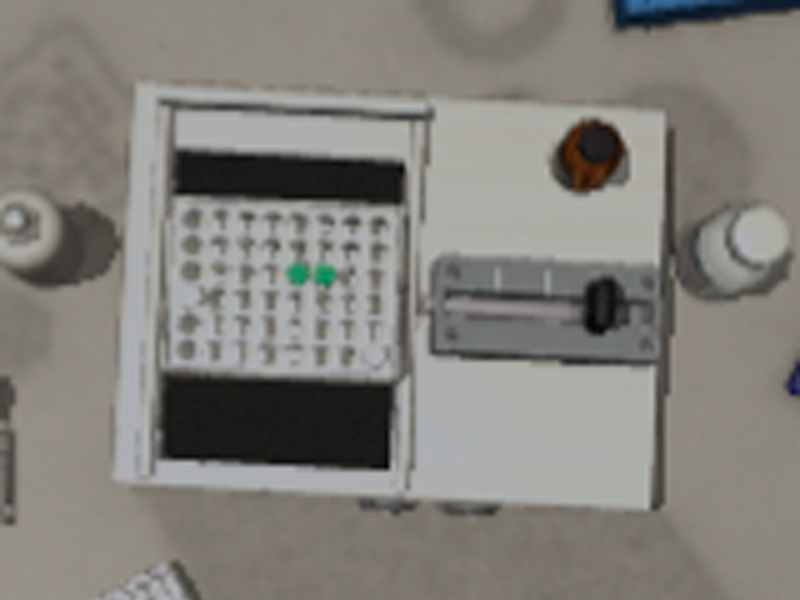

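The target rack is the one on the shaker's deck, at top pixel (308,229). The look-alikes are the smaller racks on the bench at (238,262) and (276,301), and the blue and yellow racks at (407,152) and (440,240). The crop shows the chosen rack between the rails, with the housing to its right and the black paddle at crop (602,305), the open end. Next I fit the shaker's pose.

```bash
cat > h.py <<'E'
import numpy as np, cv2
from scipy.optimize import least_squares
def proj(c,P):
    E=np.array(c["extrinsics"]); q=np.atleast_2d(P)@E[:3,:3].T+E[:3,3]; s=q[:,:2]/q[:,2:]
    s=s*(1+c["k1"]*(s**2).sum(1,keepdims=True)); return s*[c["fx"],c["fy"]]+[c["cx"],c["cy"]]
def ray_at_z(c,uv,z):
    return least_squares(lambda p:(proj(c,[p[0],p[1],z])-uv)[0],[600,0]).x
def sh2w(p,S):
    S=np.atleast_2d(S); a=p[2]; R=np.array([[np.cos(a),-np.sin(a)],[np.sin(a),np.cos(a)]])
    return np.c_[S[:,:2]@R.T+p[:2],S[:,2]]
E
python3 - <<'E'
from h import *
from cell import optics
c=optics.read_camera("top")
S=np.array([[11,-78,104],[11,-195,104],[-39,-195,104],[-39,-78,104],[100,-200,70],[100,85,70],[-115,85,70],[-115,-200,70]],float)
cr=np.array([[434,253],[657,265],[657,362],[430,352],[665,112],[140,85],[115,482],[650,508]],float)
uv=cr/5+[250,170]-.4
r=least_squares(lambda p:(proj(c,sh2w(p,S))-uv).ravel(),[600,50,0],loss='soft_l1')
print(r.x,np.round((proj(c,sh2w(r.x,S))-uv),1).tolist()); p=r.x; np.save("p.npy",p)
a=-p[2];
def w2s(w): d=np.array(w)-p[:2]; return [np.cos(a)*d[0]-np.sin(a)*d[1],np.sin(a)*d[0]+np.cos(a)*d[1]]
for n,q,z in (("rackBL",(172,205),108),("rackBR",(400,205),108),("rackFR",(393,380),108),("rackFL",(165,365),108),("lever top",(603,300),146),("drop",(600,142),142),("fence l",(165,105),96),("fence r",(430,110),96)):
    print(n,np.round(w2s(ray_at_z(c,np.array(q)/5+[250,170]-.4,z))))
print(np.round(sh2w(p,[[-50,0,90],[-5,0,90],[-14,-160,128],[-14,-110,128]])))
# scene check with lever_grip & overlay
s=optics.read_camera("scene"); im=s["image"][:,:,::-1].copy()
for P in np.r_[S,[[-14,-160,146]],[[85,63,96]]]:
    u=proj(s,sh2w(p,P))[0]; cv2.circle(im,tuple(int(round(x)) for x in u),1,(0,0,255),-1)
cv2.imwrite("pics/sc.png",cv2.resize(im[190:310,260:420],None,fx=5,fy=5,interpolation=2))
E
```

```text
[ 5.75259672e+02  1.23920376e+02 -2.38307733e-02] [[0.2, 0.1], [0.9, 0.1], [0.1, 0.0], [0.1, -0.3], [0.3, -0.7], [-1.7, -0.9], [-1.3, 0.7], [0.3, 0.8]]
rackBL [29. 58.]
rackBR [ 35. -59.]
rackFR [-55. -59.]
rackFL [-53.  57.]
lever top [ -13. -160.]
drop [  67. -156.]
fence l [83. 65.]
fence r [ 87. -73.]
[[525. 125.  90.]
 [570. 124.  90.]
 [557. -36. 128.]
 [559.  14. 128.]]
```

View pics/sc.png

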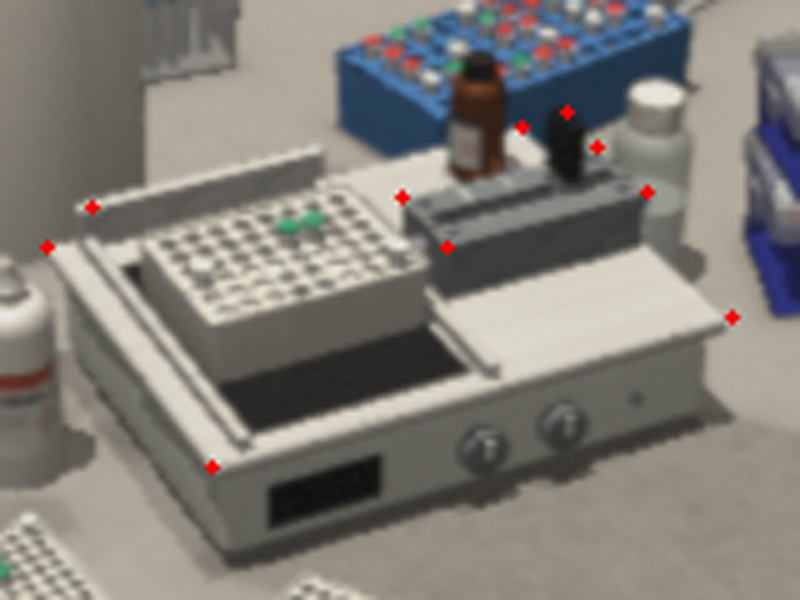

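The red fit dots land on the deck corners, housing corners and lever top (crop (568,112)), so the pose agrees in both cameras. The rack's origin is at about x = -11, which leaves about 51 mm to home. I turn the tool square to the shaker and half-close the fingers, which gives two contacts.

```bash
python3 -m pendant '0 0 0 0 0 -0.04; 0 0 0 0 0 -0.08; 0 0 0 0 0 -0.086; 0 0 0 0 0 -0.086' 0.5 20
cat >> h.py <<'E'
def rep():
    from cell import status
    s=status.state(); p=np.load("p.npy"); d=s["ee_pos"][:2]-p[:2]; a=-p[2]
    w,x,y,z=s["eef_rot"]
    print("t",round(s["time_s"],2),"shaker xy",np.round([np.cos(a)*d[0]-np.sin(a)*d[1],np.sin(a)*d[0]+np.cos(a)*d[1]],1),"z",round(s["ee_pos"][2],1),
      "yaw err deg",round(np.degrees(np.arctan2(1-2*(x*x+z*z),2*(x*y-w*z))-np.pi/2-p[2]),2),"F",np.round(s["wrist_force"],1),"open",round(s["opening"],1))
E
python3 -c "from h import *; rep()"
```

```text
time_s: 1.03
ee_pos: [188.3, 622.1, 231.3]
eef_rot: [-0.0, 0.013, 1.0, 0.0]
wrist_force: [-0.5, -0.2, 0.3]
opening: 43.0
finger_force: 0.0
t 1.03 shaker xy [-398.7  488.9] z 231.3 yaw err deg -0.11 F [-0.5 -0.2  0.3] open 43.0
```

```bash
python3 -m pendant '-0.13 -0.2 0 0 0 0; -0.27 -0.41 0 0 0 0; -0.40 -0.61 0 0 0 0; -0.53 -0.815 0 0 0 0' >/dev/null
python3 -m pendant '-0.13 -0.2 0 0 0 0; -0.27 -0.41 0 0 0 0; -0.40 -0.61 0 0 0 0; -0.53 -0.815 0 0 0 0' >/dev/null
python3 -m pendant '-0.13 -0.2 0 0 0 0; -0.27 -0.41 0 0 0 0; -0.40 -0.61 0 0 0 0; -0.53 -0.815 0 0 0 0' >/dev/null
python3 -m pendant '-0.13 -0.2 0 0 0 0; -0.27 -0.41 0 0 0 0; -0.40 -0.61 0 0 0 0; -0.53 -0.815 0 0 0 0; -0.53 -0.815 0 0 0 0' >/dev/null
python3 -c "from h import *; rep()"
```

```text
t 2.45 shaker xy [-76.7  -8.2] z 231.5 yaw err deg -0.81 F [ 0.4 -0.3 -0.1] open 42.6
```

```bash
python3 -m pendant '0 0 0 0 0 0; 0 0 0.2 0 0 0; 0 0 0.4 0 0 0; 0 0 0.6 0 0 0; 0 0 0.6 0 0 0' >/dev/null; python3 -c "from h import *; rep()"
```

```text
t 2.87 shaker xy [-85.5   0.2] z 136.5 yaw err deg 0.02 F [-0.4 -0.1  0.1] open 42.9
```

```bash
python3 -m pendant '0 0 0.14 0 0 0; 0 0 0.28 0 0 0; 0 0 0.42 0 0 0; 0 0 0.42 0 0 0; 0 0 0.42 0 0 0' >/dev/null; python3 - <<'E'
from h import *; rep()
from cell import optics
s=optics.read_camera("scene"); cv2.imwrite("pics/a.png",cv2.resize(s["image"][150:310,240:440,::-1],None,fx=3,fy=3,interpolation=2))
E
```

```text
t 3.28 shaker xy [-81.3   0.9] z 78.9 yaw err deg 0.04 F [ 1.  -0.3  0.6] open 42.7
```

View pics/a.png

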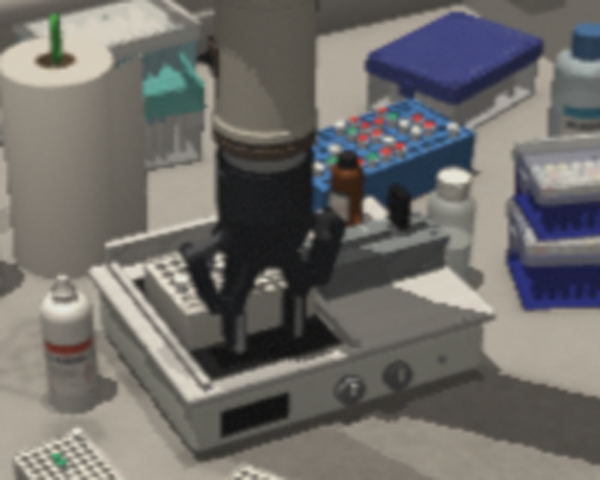

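The fingertips stand in the lane about 15 mm in front of the rack, clear of the rails and housing. I push slowly.

```bash
python3 -m pendant '-0.03 0 0 0 0 0; -0.06 0 0 0 0 0; -0.09 0 0 0 0 0; -0.11 0 0 0 0 0; -0.13 0 0 0 0 0' >/dev/null; python3 -c "from h import *; rep()"
python3 -m pendant '-0.02 0 0 0 0 0; -0.04 0 0 0 0 0; -0.06 0 0 0 0 0; -0.08 0 0 0 0 0; -0.10 0 0 0 0 0' >/dev/null; python3 -c "from h import *; rep()"
python3 -m pendant '-0.02 0 0 0 0 0; -0.04 0 0 0 0 0; -0.06 0 0 0 0 0; -0.07 0 0 0 0 0; -0.08 0 0 0 0 0' >/dev/null; python3 -c "from h import *; rep()"
```

```text
t 3.75 shaker xy [-60.9  -0. ] z 78.7 yaw err deg -0.01 F [-2.2  0.7  2.1] open 42.4
t 4.17 shaker xy [-46.   -0.1] z 78.2 yaw err deg 0.01 F [-2.5 -1.2  0.8] open 42.7
t 4.58 shaker xy [-34.1  -0.1] z 78.2 yaw err deg 0.01 F [-2.3 -0.4  1.6] open 42.7
```

```bash
python3 -m pendant '-0.013 0 0 0 0 0; -0.027 0 0 0 0 0; -0.04 0 0 0 0 0; -0.053 0 0 0 0 0; -0.06 0 0 0 0 0' >/dev/null; python3 -c "from h import *; rep()"
for i in 1; do python3 -m pendant '-0.01 0 0 0 0 0; -0.013 0 0 0 0 0; -0.013 0 0 0 0 0' >/dev/null; python3 -c "from h import *; rep()"; done
python3 -m pendant '-0.01 0 0 0 0 0; -0.013 0 0 0 0 0; -0.013 0 0 0 0 0' >/dev/null; python3 -c "from h import *; rep()"
```

```text
t 5.0 shaker xy [-24.8  -0.1] z 78.3 yaw err deg 0.0 F [-0.7 -0.7  0.4] open 42.8
t 5.25 shaker xy [-23.  -0.] z 78.3 yaw err deg 0.01 F [-0.4 -0.1  0.2] open 42.5
t 5.5 shaker xy [-21.1  -0. ] z 78.3 yaw err deg 0.01 F [-1.2  0.  -1. ] open 42.8
```

Now one millimetre at a time, watching the force.

```bash
python3 -m pendant '-0.007 0 0 0 0 0; -0.01 0 0 0 0 0; -0.01 0 0 0 0 0' >/dev/null; python3 -c "from h import *; rep()"
python3 -m pendant '-0.007 0 0 0 0 0; -0.01 0 0 0 0 0; -0.01 0 0 0 0 0' >/dev/null; python3 -c "from h import *; rep()"
python3 -m pendant '-0.007 0 0 0 0 0; -0.007 0 0 0 0 0; -0.007 0 0 0 0 0' >/dev/null; python3 -c "from h import *; rep()"
```

```text
t 5.75 shaker xy [-19.7   0. ] z 78.3 yaw err deg 0.02 F [-1.1  0.2  0.2] open 43.0
t 6.0 shaker xy [-18.1  -0. ] z 78.3 yaw err deg 0.01 F [-0.4 -0.2  0. ] open 42.3
t 6.25 shaker xy [-17.   -0.1] z 78.3 yaw err deg 0.01 F [-1.3  0.2  0.1] open 42.6
```

```bash
python3 -m pendant '-0.007 0 0 0 0 0; -0.007 0 0 0 0 0; -0.007 0 0 0 0 0' >/dev/null; python3 -c "from h import *; rep()"
python3 -m pendant '-0.007 0 0 0 0 0; -0.007 0 0 0 0 0; -0.007 0 0 0 0 0' >/dev/null; python3 -c "from h import *; rep()"

```

```text
t 6.5 shaker xy [-16.6  -0. ] z 78.2 yaw err deg 0.01 F [-3.   0.5  1. ] open 42.9
t 6.75 shaker xy [-16.5  -0.1] z 78.1 yaw err deg 0.02 F [-4.7 -0.5  3.3] open 43.0
```

```bash
python3 - <<'E'
from h import *
from cell import optics
s=optics.read_camera("scene"); a=cv2.resize(s["image"][215:290,260:360,::-1],None,fx=5,fy=5,interpolation=2)
cv2.imwrite("pics/b.png",a)
E
```

```text
(no output)
```

View pics/b.png

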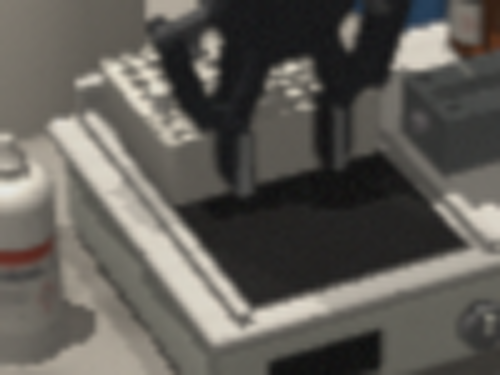

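The rack sits against the fence and the two fingers touch its front wall. Progress stopped at x = -16.5 as predicted, and the force is rising. I press a little more, then back off and lift.

```bash
python3 -m pendant '-0.007 0 0 0 0 0; -0.013 0 0 0 0 0; -0.013 0 0 0 0 0; -0.013 0 0 0 0 0' >/dev/null; python3 -c "from h import *; rep()"
python3 -m pendant '0.03 0 0 0 0 0; 0.08 0 0 0 0 0; 0.2 0 0 0 0 0; 0.2 0 0 0 0 0' >/dev/null; python3 -c "from h import *; rep()"
python3 -m pendant '0 0 -0.2 0 0 0; 0 0 -0.4 0 0 0; 0 0 -0.6 0 0 0; 0 0 -0.8 0 0 0; 0 0 -0.93 0 0 0' 0 >/dev/null; python3 -c "from h import *; rep()"
python3 - <<'E'
from h import *
from cell import optics
p=np.load("p.npy"); c=optics.read_camera("top")
cv2.imwrite("pics/c.png",cv2.resize(c["image"][170:290,250:410,::-1],None,fx=5,fy=5,interpolation=2))
E
```

```text
t 7.13 shaker xy [-16.6  -0. ] z 77.8 yaw err deg 0.03 F [-10.2   0.7   8.1] open 42.5
t 7.47 shaker xy [-45.9  -0. ] z 78.0 yaw err deg 0.07 F [-1.3 -0.1 -0. ] open 42.6
t 7.88 shaker xy [-41.1   0.3] z 221.4 yaw err deg 0.0 F [ 0.5 -0.3 -0.4] open -0.1
```

View pics/c.png

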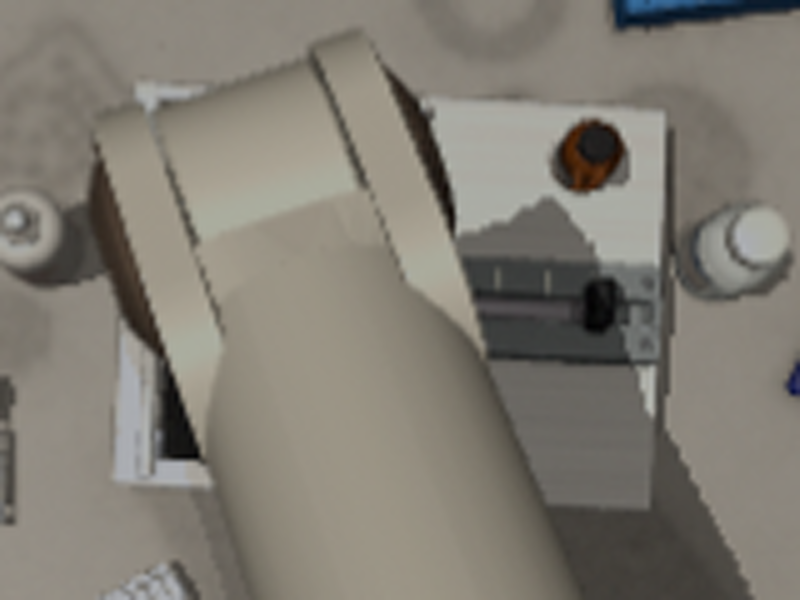

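The lever is still at the open end (crop (600,305)), and the bystanders have not moved. I go above the right side of the paddle, with the fingers shut.

```bash
python3 -m pendant '-0.05 -0.2 0 0 0 0; -0.1 -0.4 0 0 0 0; -0.2 -0.6 0 0 0 0; -0.2 -0.8 0 0 0 0; -0.2 -0.93 0 0 0 0' >/dev/null
python3 -m pendant '0 -0.15 0 0 0 0; 0 -0.32 0 0 0 0; 0 -0.32 0 0 0 0; 0 -0.32 0 0 0 0;  0 -0.32 0 0 0 0' >/dev/null; python3 -c "from h import *; rep()"
```

```text
t 8.77 shaker xy [ -12.8 -187.1] z 217.8 yaw err deg 0.01 F [ 0.4  0.8 -0. ] open -0.0
```

```bash
python3 - <<'E'
from h import *
from cell import optics
p=np.load("p.npy"); c=optics.read_camera("top"); S=optics.silhouettes("top","rack")
for d in S[:4]: print(round(d["p"],2),np.round(d["box"],1))
cv2.imwrite("pics/d.png",cv2.resize(c["image"][170:290,250:410,::-1],None,fx=5,fy=5,interpolation=2))
E
```

```text
0.93 [275.9 300.1  40.4  33. ]
0.84 [307.9 207.3  49.8  36.8]
0.81 [240.9 261.1  21.5  33.9]
```

View pics/d.png

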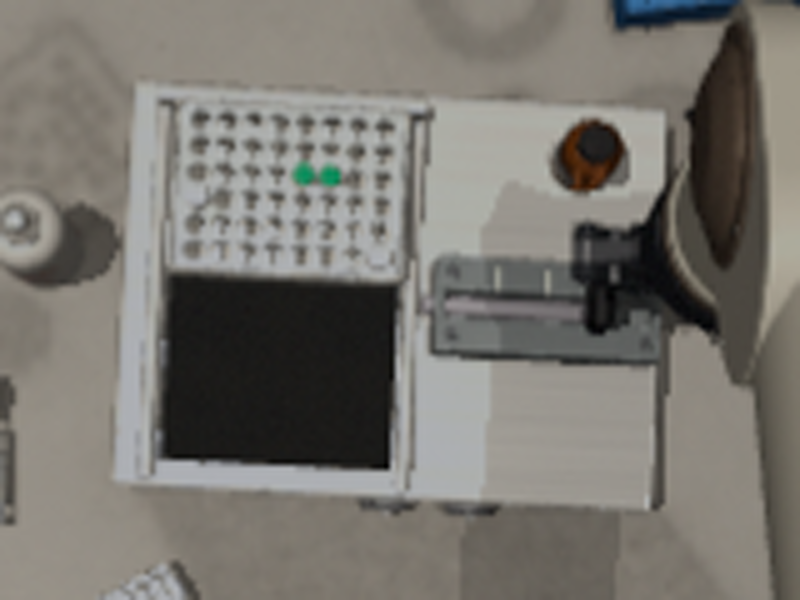

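The rack is flush against the fence and square. Its rear edge is at crop row ~100 and its front at ~275. I descend to the right of the paddle.

```bash
python3 -m pendant '0 0 0.15 0 0 0; 0 0 0.3 0 0 0; 0 0 0.45 0 0 0; 0 0 0.58 0 0 0; 0 0 0.65 0 0 0' >/dev/null; python3 -m pendant '0 0 0 0 0 0; 0 0 0 0 0 0' >/dev/null; python3 -c "from h import *; rep()"
```

```text
t 9.45 shaker xy [ -13.1 -186.7] z 120.2 yaw err deg 0.09 F [-0.1  0.3  0.7] open 0.2
```

```bash
python3 -m pendant '0 0.02 0 0 0 0; 0 0.035 0 0 0 0; 0 0.05 0 0 0 0; 0 0.06 0 0 0 0; 0 0.07 0 0 0 0' >/dev/null; python3 -c "from h import *; rep()"
python3 -m pendant '0 0.01 0 0 0 0; 0 0.02 0 0 0 0; 0 0.03 0 0 0 0; 0 0.04 0 0 0 0; 0 0.05 0 0 0 0' >/dev/null; python3 -c "from h import *; rep()"
python3 -m pendant '0 0.01 0 0 0 0; 0 0.02 0 0 0 0; 0 0.03 0 0 0 0; 0 0.04 0 0 0 0; 0 0.05 0 0 0 0' >/dev/null; python3 -c "from h import *; rep()"
```

```text
t 9.87 shaker xy [ -12.  -180.4] z 121.8 yaw err deg -0.11 F [ 0.8 -9.2  2.4] open -0.0
t 10.28 shaker xy [ -12.  -171.7] z 121.7 yaw err deg -0.1 F [ 0.2 -3.6  2.8] open -0.1
t 10.7 shaker xy [ -13.5 -160.9] z 120.0 yaw err deg 0.07 F [ 0.4  0.1 -0.9] open -0.1
```

It has snapped past the first half, so I continue to the second stop.

```bash
python3 -m pendant '0 0.01 0 0 0 0; 0 0.02 0 0 0 0; 0 0.03 0 0 0 0; 0 0.04 0 0 0 0; 0 0.05 0 0 0 0' >/dev/null; python3 -c "from h import *; rep()"
python3 -m pendant '0 0.01 0 0 0 0; 0 0.02 0 0 0 0; 0 0.03 0 0 0 0; 0 0.04 0 0 0 0; 0 0.05 0 0 0 0' >/dev/null; python3 -c "from h import *; rep()"
python3 -m pendant '0 0.01 0 0 0 0; 0 0.02 0 0 0 0; 0 0.03 0 0 0 0; 0 0.04 0 0 0 0; 0 0.05 0 0 0 0' >/dev/null; python3 -c "from h import *; rep()"
```

```text
t 11.12 shaker xy [ -13.3 -156. ] z 120.2 yaw err deg -0.04 F [-0.3 -7.1 -0.7] open 0.0
t 11.53 shaker xy [ -13.3 -150.1] z 120.2 yaw err deg -0.14 F [-0.  -5.8  0.2] open 0.1
t 11.95 shaker xy [ -13.1 -138.2] z 120.3 yaw err deg 0.06 F [ 0.2 -0.1 -0.9] open -0.2
```

```bash
python3 -m pendant '0 0.01 0 0 0 0; 0 0.02 0 0 0 0; 0 0.03 0 0 0 0; 0 0.037 0 0 0 0; 0 0.037 0 0 0 0' >/dev/null; python3 -c "from h import *; rep()"
python3 -m pendant '0 0.007 0 0 0 0; 0 0.014 0 0 0 0; 0 0.014 0 0 0 0' >/dev/null; python3 -c "from h import *; rep()"
```

```text
t 12.37 shaker xy [ -13.2 -133.4] z 120.3 yaw err deg 0.05 F [ 0.1 -0.1  0.2] open -0.1
t 12.62 shaker xy [ -13.2 -131.6] z 120.3 yaw err deg 0.02 F [ 0.1  0.3 -0.4] open 0.2
```

```bash
python3 -m pendant '0 0.005 0 0 0 0; 0 0.01 0 0 0 0; 0 0.01 0 0 0 0' >/dev/null; python3 -c "from h import *; rep()"
python3 -m pendant '0 0.005 0 0 0 0; 0 0.01 0 0 0 0; 0 0.01 0 0 0 0' >/dev/null; python3 -c "from h import *; rep()"
```

```text
t 12.87 shaker xy [ -13.2 -131. ] z 120.3 yaw err deg -0.01 F [ 0.3 -1.9 -0.5] open -0.1
t 13.12 shaker xy [ -13.2 -131. ] z 120.3 yaw err deg -0.08 F [-0.3 -6.2  0.8] open -0.1
```

There is a hard stop at y = -131, which is 50 mm from first contact. I back off, lift clear and look.

```bash
python3 -m pendant '0 -0.05 0 0 0 0; 0 -0.13 0 0 0 0; 0 -0.13 -0.2 0 0 0; 0 -0.13 -0.45 0 0 0; 0 -0.13 -0.7 0 0 0' >/dev/null
python3 -m pendant '0 -0.2 -0.1 0 0 0; 0 -0.4 -0.1 0 0 0; 0 -0.5 -0.1 0 0 0; 0 -0.5 -0.1 0 0 0;  0 -0.5 -0.1 0 0 0' >/dev/null
python3 - <<'E'
from h import *; rep()
from cell import optics
c=optics.read_camera("top"); s=optics.read_camera("scene")
a=cv2.resize(c["image"][180:280,260:395,::-1],(540,400),interpolation=2); b=cv2.resize(s["image"][205:290,260:400,::-1],(330,200),interpolation=2)
cv2.imwrite("pics/e.png",np.vstack([a,cv2.copyMakeBorder(b,0,0,0,210,0)]))
E
```

```text
t 13.95 shaker xy [ -13.5 -224.8] z 240.2 yaw err deg -0.15 F [ 0.2  0.6 -0.9] open 0.0
```

View pics/e.png

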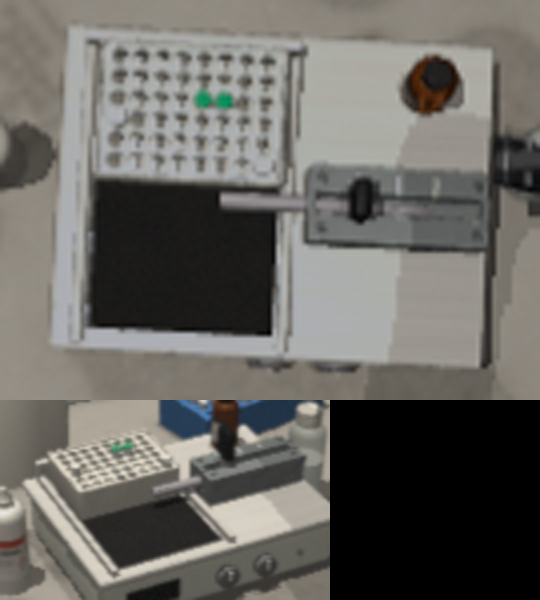

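The bolt is fully out in front of the rack (tip at (222,200)), the paddle is at the last stop (360,200), and the rack is flush with the fence. The arm is clear of everything.

```bash
python3 -c "from cell import robot; print(robot.hand_in())"
```

```text
the job is handed in; nothing more can be done
None
```

I pushed the rack home against the back fence, then the lever to its second stop, so the bolt is fully out in front of the rack; the job was handed in at about 14 s, but no verdict came back.

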